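# Stock the spice rack, close its bar and shim the latch gap

## Task

Swing the spice rack's retaining bar well clear, stand all the spice jars upright in the trough in one row side by side with less than a finger's width between neighbours, and swing the bar fully closed. Then find by feel the thickest of the three shims whose blade slides in from the front between the bar's end and the keeper post, pushing it in by its handle past the orange bumper and right through the gap, so that the bar cannot rattle; leave it there standing on the worktop, and the other two standing upright on the worktop. Leave the honey jar and the tin alone.

Things in the scene. Friction and masses are not known exactly. Their poses are not given: they have to be found in the camera images.
- rack: Fixed wooden spice rack. Origin: underside, below the trough's middle; x from its open front to its back, y to its left, z up. In this frame (mm): board top, where jars stand, z = 12; board x -70..46, y -168..140; row of jars along y at x = 0; end walls at y = +-88, 46 high; back rail x 34..42, top at z = 62; no front wall but the bar.
- bar (a joint): Grey bar that swings level about an upright pivot at the rack's front left. Rad: 0 = closed against a stop, along the trough's front; grows as the free end swings towards the robot, to 1.8. Friction keeps it where it is left. 10 mm thick, z = 58 to 70 mm; closed, its middle line is at rack x = -42 mm. A jar must not stick out under it.
- bar_hinge (a point): Pivot axis of the bar, at z = 64 mm (rack frame x = -42, y = +125 mm).
- bar_knob (a point): Upright black round grip on the bar, 14 mm thick, z = 70 to 126 mm; this point is on its axis at z = 105 mm, 140 mm from the pivot. Can be pinched from above; it turns within the fingers.
- bar_tip (a point): Middle of the flat end face at the bar's free end, z = 37 mm, 230 mm from the pivot along the bar. When closed the face is at rack y = -105 mm, looks to -y, and spans x = -63 to -27 mm, z = 22 to 70 mm.
- post: Dark keeper post fixed on the board's right end. Origin: foot of its rigid face (rack x = -45, z = 12 mm; y varies); axes as the rack's. Face: 36 mm along x, 57 high, looks to +y at the closed bar's end. Gap between them 5 to 15 mm, open in front, behind, above. An orange sprung bumper stands 4 mm into it (0.5 N/mm): the right blade drags a little, too thick stops dead, a step too thin goes in loose.
- shim_thin_handle (a point): Shim: blue square handle 24 x 24 mm (z 6 to 90 mm) on a foot 50 x 50 x 6 mm, with a 4 mm thick steel blade; 130 to 210 g. This point: handle's axis, 60 mm above the underside; x along the blade, z up. The blade is 26 mm high (z 24 to 50 mm) and ends in a round nose 75 mm ahead of the handle's axis.
- shim_thin_tip (a point): Foremost point of the blade of the blue shim, 37 mm above the underside; axes as its handle's.
- shim_mid_handle (a point): Shim: yellow square handle 24 x 24 mm (z 6 to 90 mm) on a foot 50 x 50 x 6 mm, with a 8 mm thick steel blade; 130 to 210 g. This point: handle's axis, 60 mm above the underside; x along the blade, z up. The blade is 26 mm high (z 24 to 50 mm) and ends in a round nose 75 mm ahead of the handle's axis.
- shim_mid_tip (a point): Foremost point of the blade of the yellow shim, 37 mm above the underside; axes as its handle's.
- shim_thick_handle (a point): Shim: red square handle 24 x 24 mm (z 6 to 90 mm) on a foot 50 x 50 x 6 mm, with a 12 mm thick steel blade; 130 to 210 g. This point: handle's axis, 60 mm above the underside; x along the blade, z up. The blade is 26 mm high (z 24 to 50 mm) and ends in a round nose 75 mm ahead of the handle's axis.
- shim_thick_tip (a point): Foremost point of the blade of the red shim, 37 mm above the underside; axes as its handle's.
- jar_a_mid (a point): Spice jar with mustard-yellow cap, dark label with red pods, 45 mm wide (100 mm tall, round, 110 g); this point is on its axis, 50 mm above the underside. Not there in every run.
- jar_b_mid (a point): Spice jar with white cap, blue-and-white label, 47 mm wide (100 mm tall, round, 110 g); this point is on its axis, 50 mm above the underside. Not there in every run.
- jar_c_mid (a point): Spice jar with white cap, green label, 43 mm wide (100 mm tall, round, 110 g); this point is on its axis, 50 mm above the underside. Not there in every run.
- jar_d_mid (a point): Spice jar with mustard-yellow cap, brown label, 44 mm wide (100 mm tall, round, 110 g); this point is on its axis, 50 mm above the underside. Not there in every run.
- honey: Bystander: honey jar with red lid, 65 mm wide, 90 mm tall; origin at the centre of its underside. Leave alone.
- tin: Bystander: brown food tin, 57 mm wide, 72 mm tall; origin at the centre of its underside. Leave alone.
Things that resemble listed ones, but are neither listed nor needed, are in the scene too. Leave any purple or turquoise look-alike of the part that bears jar_d_mid alone.

How it is judged (in metres and radians):
On the way, in this order (a step that is already met when the one before it is completed fails the run):
1. the bar is swung clear (beyond 1.1 rad) (value of joint bar above 1.1 rad), for 0.2 s.
2. all jars stand upright in the trough in one row, neighbours close together, the bar still clear of the trough (beyond 0.3 rad) (x of jar_a_mid in the frame of rack between -0.02 and 0.02 m and y of jar_a_mid in the frame of rack between -0.088 and 0.088 m and z of jar_a_mid in the frame of rack between 0.055 and 0.068 m and angle between each of jar_a_mid, jar_b_mid, jar_c_mid, jar_d_mid's own z axis and vertical below 0.15 rad and (horizontal distance between jar_a_mid and jar_b_mid below 0.062 m or horizontal distance between jar_a_mid and jar_c_mid below 0.062 m or horizontal distance between jar_a_mid and jar_d_mid below 0.062 m) and x of jar_b_mid in the frame of rack between -0.02 and 0.02 m and y of jar_b_mid in the frame of rack between -0.088 and 0.088 m and z of jar_b_mid in the frame of rack between 0.055 and 0.068 m and (horizontal distance between jar_b_mid and jar_a_mid below 0.062 m or horizontal distance between jar_b_mid and jar_c_mid below 0.062 m or horizontal distance between jar_b_mid and jar_d_mid below 0.062 m) and x of jar_c_mid in the frame of rack between -0.02 and 0.02 m and y of jar_c_mid in the frame of rack between -0.088 and 0.088 m and z of jar_c_mid in the frame of rack between 0.055 and 0.068 m and (horizontal distance between jar_c_mid and jar_a_mid below 0.062 m or horizontal distance between jar_c_mid and jar_b_mid below 0.062 m or horizontal distance between jar_c_mid and jar_d_mid below 0.062 m) and x of jar_d_mid in the frame of rack between -0.02 and 0.02 m and y of jar_d_mid in the frame of rack between -0.088 and 0.088 m and z of jar_d_mid in the frame of rack between 0.055 and 0.068 m and (horizontal distance between jar_d_mid and jar_a_mid below 0.062 m or horizontal distance between jar_d_mid and jar_b_mid below 0.062 m or horizontal distance between jar_d_mid and jar_c_mid below 0.062 m) and value of joint bar above 0.3 rad), for 0.2 s.
3. the bar is fully closed (value of joint bar below 0.03 rad), for 0.2 s.
At the end, for the whole second after the job is handed in: Jars upright in the trough (20 mm), each within 62 mm of another; bar under 0.03 rad; thickest fitting shim in the gap (one step thinner counts if the next had under 1.5 mm to spare), tip past rack x = -35 mm, square within 0.15 rad; all shims upright on the worktop, at rest (x of jar_a_mid in the frame of rack between -0.02 and 0.02 m and y of jar_a_mid in the frame of rack between -0.088 and 0.088 m and z of jar_a_mid in the frame of rack between 0.055 and 0.068 m and angle between each of jar_a_mid, jar_b_mid, jar_c_mid, jar_d_mid's own z axis and vertical below 0.15 rad and (horizontal distance between jar_a_mid and jar_b_mid below 0.062 m or horizontal distance between jar_a_mid and jar_c_mid below 0.062 m or horizontal distance between jar_a_mid and jar_d_mid below 0.062 m) and x of jar_b_mid in the frame of rack between -0.02 and 0.02 m and y of jar_b_mid in the frame of rack between -0.088 and 0.088 m and z of jar_b_mid in the frame of rack between 0.055 and 0.068 m and (horizontal distance between jar_b_mid and jar_a_mid below 0.062 m or horizontal distance between jar_b_mid and jar_c_mid below 0.062 m or horizontal distance between jar_b_mid and jar_d_mid below 0.062 m) and x of jar_c_mid in the frame of rack between -0.02 and 0.02 m and y of jar_c_mid in the frame of rack between -0.088 and 0.088 m and z of jar_c_mid in the frame of rack between 0.055 and 0.068 m and (horizontal distance between jar_c_mid and jar_a_mid below 0.062 m or horizontal distance between jar_c_mid and jar_b_mid below 0.062 m or horizontal distance between jar_c_mid and jar_d_mid below 0.062 m) and x of jar_d_mid in the frame of rack between -0.02 and 0.02 m and y of jar_d_mid in the frame of rack between -0.088 and 0.088 m and z of jar_d_mid in the frame of rack between 0.055 and 0.068 m and (horizontal distance between jar_d_mid and jar_a_mid below 0.062 m or horizontal distance between jar_d_mid and jar_b_mid below 0.062 m or horizontal distance between jar_d_mid and jar_c_mid below 0.062 m) and value of joint bar below 0.03 rad and angle between each of shim_thin_handle, shim_mid_handle, shim_thick_handle's own z axis and vertical below 0.1 rad and height (world z) of shim_thin_handle between 0.055 and 0.065 m and height (world z) of shim_mid_handle between 0.055 and 0.065 m and height (world z) of shim_thick_handle between 0.055 and 0.065 m and ((x of shim_thin_tip in the frame of rack between -0.035 and 0 m and y of shim_thin_tip in the frame of rack below -0.104 m and y of shim_thin_tip in the frame of post above -0.001 m and angle between the x axis of shim_thin_tip and the x axis of rack, either way round below 0.15 rad and y of post in the frame of rack above -0.1145 m) or (x of shim_mid_tip in the frame of rack between -0.035 and 0 m and y of shim_mid_tip in the frame of rack below -0.104 m and y of shim_mid_tip in the frame of post above -0.001 m and angle between the x axis of shim_mid_tip and the x axis of rack, either way round below 0.15 rad and y of post in the frame of rack above -0.1185 m) or (x of shim_thick_tip in the frame of rack between -0.035 and 0 m and y of shim_thick_tip in the frame of rack below -0.104 m and y of shim_thick_tip in the frame of post above -0.001 m and angle between the x axis of shim_thick_tip and the x axis of rack, either way round below 0.15 rad)) and linear speed of each of shim_thin, shim_mid, shim_thick below 0.02 m/s); the robot touches nothing.
It fails at once if the honey jar or the tin is moved more than 30 mm (distance of any of honey, tin from where it was at the start of the episode above 0.03 m).
It fails at once if a jar is knocked over (angle between any of jar_a_mid, jar_b_mid, jar_c_mid, jar_d_mid's own z axis and vertical above 0.9 rad).
Of jar_a, jar_b, jar_c, jar_d only 2 to 3 are there at a start; the rules pass over those that are not, and their reading is None.
At some moment in a run one of shim_thin, shim_mid, shim_thick may be knocked a few centimetres aside while the robot is not near it.
It also fails if it takes over 208 s, if anything falls off the work surface, if the arm or the gripper's body presses on something with over 40 N, if the wrist force passes 120 N, or if a joint passes its speed limit or range.

## Robot

A 6-joint arm with a two-finger parallel gripper is mounted at the origin on a cart in front of the work surface, level with it; the furniture and walls round the work are solid. World frame = base frame: x ahead of the robot, y to its left, z up, the work surface at z = 0. Lengths are in mm, angles in rad, forces in N, time in s.
With the tool pointing down it reaches from about 275 to 1000 mm from the base axis. Payload 8.4 kg.
Tool frame: the origin (TCP) lies on the centre line of the jaws, within the pads' length; the fingertips stand 14 mm ahead of it and the grasp point (between the pads) lies 5 mm behind it; z points along the fingers, y is the line along which they close (so a half turn about z gives the same grasp; the last joint's range is limited). The gripper opens to 85 mm and grips with 20 to 120 N. Pads are 22 mm wide; open, the fingers measure 114 mm over their backs; the gripper's body (76 mm by 85 mm) begins 54 mm behind the grasp point. The pads swing forward as they close: fully open they stand 13 mm farther back than shut.
Start: joints at [-1.175, 0.353, 1.633, -0, 1.155, -0.002], TCP at [242.118, -576.2, 245.281] pointing down, gripper open.
Joint ranges: [-2.63, 2.63], [-0.92, 2.1], [0.06, 2.66], [-1.3, 4.44], [0, 2.69], [-3.02, 3.02]. Speed limits (rad/s): [2.22, 2.22, 2.79, 3.14, 3.14, 3.14].

## Interface

Orientations are given as [roll, pitch, yaw] about the fixed x, y, z axes, in that order (R = Rz(yaw) Ry(pitch) Rx(roll)).
In Python, from rig import r gives the robot as it stands.
- The arm moves only by the tool step_arm, never from a script. Its argument "plan" is text: rows parted by semicolons, each of 7 numbers parted by spaces: the turn, a rotation vector about the world's x, y, z in degrees, then the shift along the world's x, y, z in mm, then the closure in counts, from 0 (fully open) to 255 (shut). In form: rx ry rz x y z hand; .... A call has 1 to 8 rows; each row is the pose to reach, as a shift and turn from the pose commanded when the call began; what a row does not reach only later rows make up. A row lasts 1/10 s, in which the tool goes at most 50 mm and 8.59 degrees, less where a joint would pass 70% of its speed; a pose out of reach is approached as far as the arm can. A call with a gripper value outside its range is refused whole. The fingers move at their own pace and stop on an object; "force" is the grip in N (left out, the last holds). Time passes only in rows, so rows that repeat a pose let the fingers close. It gives the time, the measured TCP pose, the force, the opening and the grip force at its end, in the units of the state.
- r.sense(): the state, without advancing time (a new reading comes with each control period).
- r.grab_frame(name): name is "side" or "top"; returns (picture, depth): 420x560x3 uint8, red, green, blue; 420x560 float32, mm along the optical axis (not along the pixel's ray), 0 where there is no reading.
- r.get_calibration(name): a dict with "K" (3x3 intrinsics, pixels), "world_from_camera" (4x4, takes a point from camera to world coordinates). Camera axes: x right, y down, z forward; pixel columns grow to the right and rows downward; lengths in mm; the calibration is good to about 2 mm. A picture is of the moment at which its call begins. get_calibration takes no time and is no camera call.
- r.sign_off(): hands the job in; it is judged then, once.
The state is a dict: "clock": time; "qpos": joint angles; "qvel": joint speeds; "joint_efforts": joint torques, N m; "eef_pos": TCP position; "tcp_rot": TCP orientation; "contact_force": force on the tool from outside, world axes, zero at the start; "wrist_torque": the same for the moment, N m; "opening": opening from 0.0 (shut) to 1.0 (fully open); "grasp_force": force on a finger pad.
Only numpy, scipy, OpenCV 4.12 (cv2) and the standard library are available. Lean on these libraries where they do the work, as an engineer would, in place of code of your own. Each camera call takes 0.05 s, during which the arm holds its last target. There are 200 camera calls.

## Working session

There is one attempt and no reset: what is moved stays moved. The work goes in short steps, Python scripts to look and compute and a tool call to move; the robot and the scene stay as the last step left them, time stands still between calls to the robot, and variables do not carry over. Pictures are saved under pics/ and viewed, at most 14 in all, crops included, and the job is handed in when it is done.

Besides the shell and the picture viewer there is one more tool, called by a JSON object that holds its "name" and its "arguments". step_arm: Moves the arm, as the interface text tells. Its arguments: {"type":"object","properties":{"plan":{"type":"string"},"force":{"type":"number"}},"required":["plan"]}

```bash
mkdir -p pics
cat > h.py <<'E'
import numpy as np, cv2
from rig import r
def grab(n):
    im,d=r.grab_frame(n); c=r.get_calibration(n); K=np.array(c["K"]);T=np.array(c["world_from_camera"])
    h,w=d.shape; u,v=np.meshgrid(np.arange(w),np.arange(h))
    P=np.stack([(u-K[0,2])/K[0,0]*d,(v-K[1,2])/K[1,1]*d,d],-1)@T[:3,:3].T+T[:3,3]
    P[d==0]=np.nan
    return im,d,P,K,T
def save(im,name): cv2.imwrite('pics/'+name,im[...,::-1])
E
python3 - <<'E'
from h import *
for n in("side","top"):
    im,d,P,K,T=grab(n); save(im,n+'0.png'); np.savez('/tmp/%s0.npz'%n,im=im,P=P); print(n,K.round(1).tolist(),T.round(2).tolist())
print(r.sense())
E
```

```text
side [[407.7, 0.0, 271.1], [0.0, 407.7, 210.2], [0.0, 0.0, 1.0]] [[-0.95, -0.21, 0.22, 322.35], [-0.31, 0.64, -0.7, 705.23], [0.01, -0.74, -0.67, 776.07], [0.0, 0.0, 0.0, 1.0]]
top [[416.7, 0.0, 282.5], [0.0, 416.7, 211.4], [0.0, 0.0, 1.0]] [[-0.03, -1.0, 0.08, 480.65], [-1.0, 0.02, -0.01, 4.23], [0.01, -0.08, -1.0, 1126.24], [0.0, 0.0, 0.0, 1.0]]
{'clock': 0.1, 'qpos': array([-1.17541642e+00,  3.53545933e-01,  1.63405607e+00, -1.65042430e-05,
        1.15521506e+00, -2.37364315e-03]), 'qvel': array([ 0.00065145, -0.00243269, -0.00129983,  0.00201143,  0.00233393,
        0.0015741 ]), 'joint_efforts': array([-1.49760490e-03, -6.06360984e+01, -3.42820466e+01, -4.01354248e-05,
        4.06455685e-03, -3.07418236e-05]), 'eef_pos': array([ 241.94489294, -575.82450013,  244.65891465]), 'tcp_rot': array([-3.14036821e+00,  1.21849173e-05,  3.97760230e-01]), 'contact_force': array([-0.22352745,  0.95655761,  0.18750954]), 'wrist_torque': array([-0.05708427, -0.00398449,  0.01944652]), 'grasp_force': 0.0, 'opening': 1.0016225971557244}
```

View pics/top0.png

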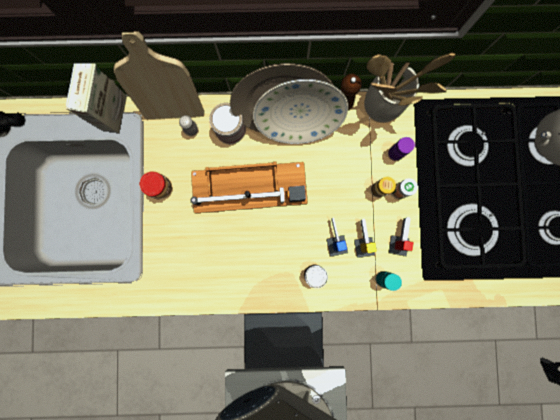

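View pics/side0.png

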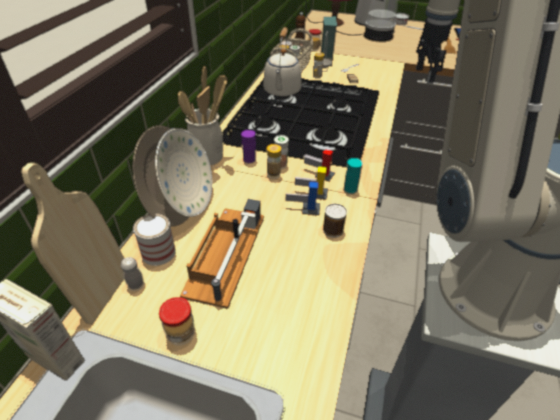

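Run:
```python
from h import *
a=np.load('/tmp/top0.npz');b=np.load('/tmp/side0.npz')
c=cv2.resize(a['im'][90:300,180:430],None,fx=3,fy=2.8,interpolation=cv2.INTER_CUBIC);save(c,'c0.png')
c=cv2.resize(b['im'][110:310,170:390],None,fx=3,fy=3,interpolation=cv2.INTER_CUBIC);save(c,'c1.png')
P=a['P']
def blob(name,u,v,rad,zlo,zhi):
    q=P[v-rad:v+rad+1,u-rad:u+rad+1].reshape(-1,3); q=q[(q[:,2]>zlo)&(q[:,2]<zhi)]
    print(name,len(q),'med',np.median(q,0).round(1),'mid',((q.max(0)+q.min(0))/2).round(1),'ext',np.ptp(q,axis=0).round(1)) if len(q) else print(name,0)
blob('jar y',386,186,12,85,115);blob('jar w',407,188,12,85,115);blob('purple',402,148,14,85,125);blob('turq',389,281,14,85,125)
blob('tin',315,275,16,60,95);blob('honey',154,184,18,75,105);blob('grey',188,126,12,20,150)
blob('blue',341,246,10,80,100);blob('yel',369,248,10,80,100);blob('red',403,247,10,80,100)
blob('bladeb',336,228,12,38,60);blob('bladey',364,229,12,38,60);blob('bladr',406,228,12,38,60)
blob('knob',248,195,6,110,140);blob('post',296,194,12,60,85);blob('hinge',195,200,7,60,100)
for z in (12,): 
    m=(P[...,2]>6)&(P[...,2]<20);m[:,:185]=0;m[:,312:]=0;m[:155]=0;m[220:]=0
    q=P[m][:,:2].astype(np.float32);print(cv2.minAreaRect(q),len(q))
m=(P[...,2]>50)&(P[...,2]<80);m[:,:190]=0;m[:,285:]=0;m[:184]=0;m[215:]=0
q=P[m];print(cv2.fitLine(q[:,:2].astype(np.float32),cv2.DIST_L1,0,.01,.01).ravel(),q.min(0),q.max(0))
m=(P[...,2]>50)&(P[...,2]<75);m[:,:205]=0;m[:,280:]=0;m[:155]=0;m[182:]=0
q=P[m];print('rail',cv2.fitLine(q[:,:2].astype(np.float32),cv2.DIST_L1,0,.01,.01).ravel(),q.min(0),q.max(0))
```

```text
jar y 247 med [ 619.3 -262.9   99.9] mid [ 619.9 -265.    95.8] ext [40.3 42.9 21.7]
jar w 253 med [ 613.1 -317.    99.1] mid [ 613.6 -312.3   94.7] ext [41.  55.2 18.8]
purple 257 med [ 718.9 -314.6   99.5] mid [ 719.6 -316.9   94.9] ext [41.6 42.4 19.7]
turq 266 med [ 380.8 -267.1   99.8] mid [ 381.3 -268.1   95.1] ext [41.2 42.  19.1]
tin 411 med [395.7 -84.1  69.2] mid [395.2 -83.9  68.5] ext [55.  55.5 13.5]
honey 527 med [638.5 321.1  89.6] mid [638.4 322.4  87.4] ext [60.7 64.1 17.7]
grey 296 med [791.9 234.6  69.1] mid [807.4 247.1  56.3] ext [60.5 57.8 72.5]
blue 95 med [ 471.5 -147.    88.8] mid [ 471.3 -147.1   87.6] ext [24.7 24.9 13.5]
yel 98 med [ 465.6 -220.6   89.2] mid [ 465.7 -221.4   87.4] ext [22.6 25.2 14.3]
red 97 med [ 469.2 -312.1   89.2] mid [ 468.2 -313.9   87.7] ext [22.8 26.4 14.9]
bladeb 50 med [ 515.  -138.6   49.4] mid [ 515.1 -138.9   46.2] ext [57.2 14.9 15.8]
bladey 87 med [ 510.5 -215.    49.1] mid [ 510.5 -215.8   46.4] ext [57.2 14.5 15.6]
bladr 133 med [ 510.5 -321.4   49.2] mid [ 511.7 -321.2   46.6] ext [59.5 22.  14.7]
knob 30 med [604.3  81.5 125.3] mid [604.   82.3 122.1] ext [11.9 12.5 15.7]
post 239 med [608.7 -41.7  68.5] mid [610.  -35.6  66.9] ext [37.5 54.1 13.6]
hinge 69 med [597.  217.7  70.6] mid [596.5 215.7  69.8] ext [17.5 31.1 16.6]
((628.9168701171875, 87.09880065917969), (142.87588500976562, 316.3614196777344), 0.6359003186225891) 3809
[ 5.0973326e-02 -9.9870002e-01  6.0547345e+02  5.1263744e+01] [587.79449792  -8.60996255  50.37788725] [622.94698968 231.24782458  78.11463776]
rail [ 5.8012635e-02 -9.9831587e-01  6.8276971e+02  1.2599697e+02] [675.06434188   9.58012935  50.02013292] [694.5493093  193.60032681  65.17490889]
```

View pics/c0.png

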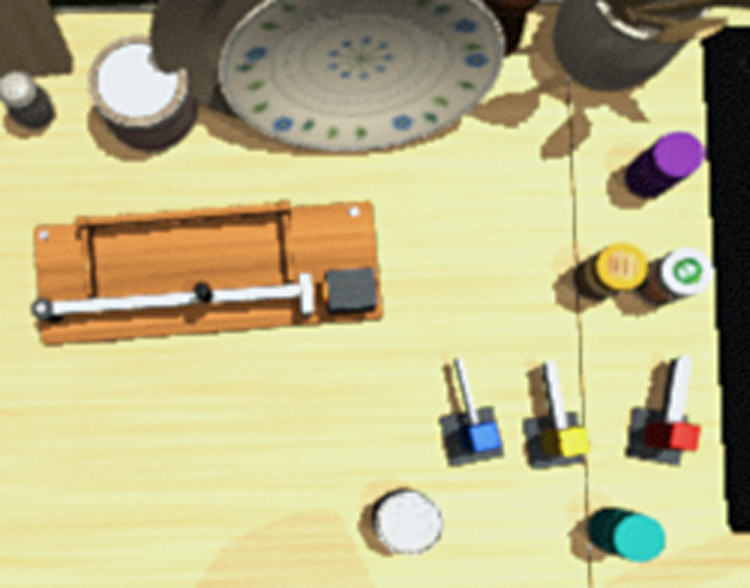

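View pics/c1.png

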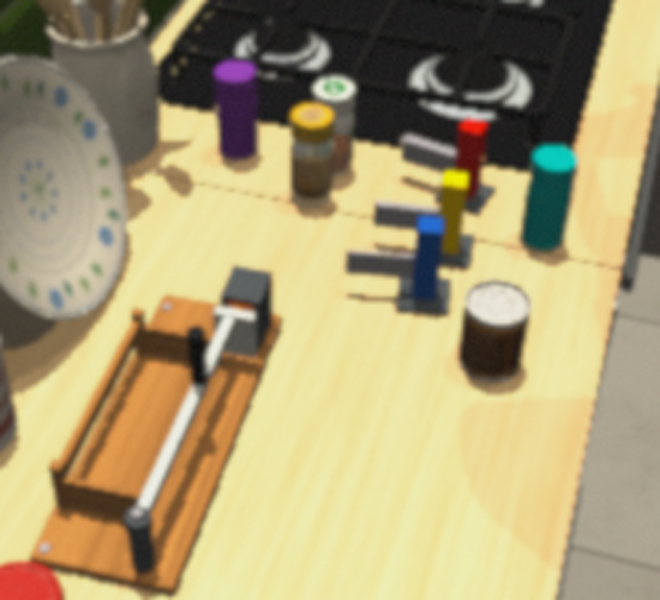

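Both pictures show a jar_d (yellow/brown) at top-view px (386,186), a jar_c (white cap, green) at (407,188), and the rack at (250,188) with its knob at (248,195). The shims are at (341,246), (369,248) and (403,247), the tin at (315,275) and the honey at (154,184).

{"name": "step_arm", "arguments": {"plan": "0 0 67 360 650 0 0;0 0 67 360 650 0 0;0 0 67 360 650 0 0;0 0 67 360 650 0 0;0 0 67 360 650 0 0;0 0 67 360 650 0 0;0 0 67 360 650 0 0;0 0 67 360 650 0 0", "force": 40}}

```text
clock: 0.9
eef_pos: [436.4, -224.4, 245.2]
tcp_rot: [-3.142, -0.0, 1.573]
contact_force: [1.0, -0.7, 0.4]
opening: 1.001
grasp_force: 0.0
```

Run:
```python
from h import *
P=np.load('/tmp/top0.npz')['P']; im=np.load('/tmp/top0.npz')['im']
for yaw in(.051,.055,.058):
    c,s=np.cos(yaw),np.sin(yaw)
    Q=P.copy();d=P[...,:2]-[645,97];Q[...,0]=c*d[...,0]+s*d[...,1];Q[...,1]=-s*d[...,0]+c*d[...,1]
    def f(n,m,pct=(2,50,98)): q=Q[m]; print(n,len(q),np.percentile(q,pct,axis=0).round(1).tolist())
    z=Q[...,2];x=Q[...,0];y=Q[...,1]
    R=(abs(x)<90)&(y>-190)&(y<160)
    f('board',R&(z>8)&(z<16)&(abs(x+12)<75))
    f('rail',R&(z>55)&(z<66)&(x>25)&(abs(y)<80))
    f('wallL',R&(z>38)&(z<50)&(abs(x)<30)&(y>60)&(y<110)); f('wallR',R&(z>38)&(z<50)&(abs(x)<30)&(y<-60)&(y>-110))
    f('bar',R&(z>62)&(z<76)&(x<-25)&(x>-60)&(y>0)&(y<100))
    f('T',R&(z>62)&(z<76)&(x<-25)&(x>-70)&(abs(y+100)<12)&(im.min(-1)>100))
    f('post',R&(z>62)&(z<76)&(y<-114)&(y>-170)&(im.max(-1)<110))
```

```text
board 3560 [[-66.2, -159.2, 8.4], [-4.3, -7.4, 11.8], [42.3, 135.7, 15.5]]
rail 62 [[35.9, -65.4, 55.1], [39.9, 9.4, 55.8], [42.8, 74.0, 59.2]]
wallL 53 [[-28.4, 87.7, 39.7], [0.7, 90.1, 45.6], [29.3, 92.9, 48.3]]
wallR 42 [[-26.4, -87.8, 41.1], [0.7, -85.5, 45.3], [27.7, -83.1, 48.5]]
bar 160 [[-46.0, 1.6, 63.6], [-41.5, 49.4, 69.2], [-36.3, 97.9, 72.4]]
T 62 [[-60.6, -102.4, 65.6], [-42.7, -97.0, 69.3], [-27.5, -88.6, 73.4]]
post 203 [[-59.8, -154.8, 64.1], [-43.8, -135.9, 68.5], [-26.5, -117.7, 72.3]]
board 3560 [[-66.2, -159.2, 8.4], [-4.3, -7.4, 11.8], [42.4, 135.8, 15.5]]
rail 62 [[36.1, -65.5, 55.1], [40.0, 9.2, 55.8], [42.9, 73.8, 59.2]]
wallL 52 [[-28.1, 87.7, 39.7], [-0.3, 90.1, 45.5], [28.4, 92.8, 48.3]]
wallR 43 [[-26.7, -87.9, 41.2], [0.4, -85.5, 45.3], [29.3, -83.1, 48.5]]
bar 159 [[-45.6, 1.7, 63.6], [-41.2, 49.3, 69.1], [-35.9, 97.3, 72.4]]
T 62 [[-61.0, -102.3, 65.6], [-43.1, -96.9, 69.3], [-27.9, -88.4, 73.4]]
post 203 [[-60.3, -154.6, 64.1], [-44.3, -135.6, 68.5], [-27.1, -117.6, 72.3]]
board 3560 [[-66.3, -159.1, 8.4], [-4.3, -7.5, 11.8], [42.2, 135.8, 15.5]]
rail 62 [[36.1, -65.7, 55.1], [40.1, 9.1, 55.8], [43.0, 73.7, 59.2]]
wallL 51 [[-27.9, 87.7, 39.7], [-1.4, 90.2, 45.5], [28.3, 92.9, 48.3]]
wallR 43 [[-27.0, -87.9, 41.2], [0.2, -85.5, 45.3], [29.0, -83.1, 48.5]]
bar 159 [[-45.6, 1.9, 63.6], [-41.0, 49.4, 69.1], [-35.7, 97.5, 72.4]]
T 62 [[-61.3, -102.2, 65.6], [-43.4, -96.8, 69.3], [-28.2, -88.3, 73.4]]
post 203 [[-60.7, -154.5, 64.1], [-44.7, -135.5, 68.5], [-27.5, -117.5, 72.3]]
```

{"name": "step_arm", "arguments": {"plan": "0 0 0 168 306 -60 0;0 0 0 168 306 -60 0;0 0 0 168 306 -60 0;0 0 0 168 306 -60 0;0 0 0 168 306 -60 0;0 0 0 168 306 -60 0;0 0 0 168 306 -60 0;0 0 0 168 306 -60 0"}}

```text
clock: 1.7
eef_pos: [605.5, 84.3, 183.9]
tcp_rot: [-3.141, -0.001, 1.571]
contact_force: [0.5, -1.1, 0.7]
opening: 1.003
grasp_force: 0.0
```

{"name": "step_arm", "arguments": {"plan": "0 0 0 0 0 -40 0;0 0 0 0 0 -75 0;0 0 0 0 0 -75 0;0 0 0 0 0 -75 255;0 0 0 0 0 -75 255;0 0 0 0 0 -75 255;0 0 0 0 0 -75 255;0 0 0 0 0 -75 255"}}

```text
clock: 2.5
eef_pos: [604.5, 79.7, 111.3]
tcp_rot: [3.14, -0.0, 1.567]
contact_force: [-1.1, -1.8, 13.4]
opening: 0.152
grasp_force: 41.7
```

{"name": "step_arm", "arguments": {"plan": "0 0 0 -25 1 0 255;0 0 0 -50 6 0 255;0 0 0 -73 16 0 255;0 0 0 -94 30 0 255;0 0 0 -112 47 0 255;0 0 0 -127 67 0 255;0 0 0 -138 90 0 255;0 0 0 -146 115 0 255"}}

```text
clock: 3.3
eef_pos: [460.0, 195.9, 111.5]
tcp_rot: [3.136, -0.002, 1.567]
contact_force: [19.6, -1.1, -11.4]
opening: 0.148
grasp_force: 40.2
```

{"name": "step_arm", "arguments": {"plan": "0 0 0 0 0 0 255;0 0 0 0 0 0 255;0 0 0 0 0 0 0;0 0 0 0 0 0 0;0 0 0 0 0 0 0;0 0 0 0 0 40 0;0 0 0 0 0 80 0;0 0 0 0 0 110 0"}}

```text
clock: 4.1
eef_pos: [458.0, 194.6, 222.3]
tcp_rot: [3.141, -0.0, 1.567]
contact_force: [-0.2, 0.1, -0.2]
opening: 1.002
grasp_force: 0.0
```

{"name": "step_arm", "arguments": {"plan": "0 0 0 132 -374 0 0;0 0 0 132 -374 0 0;0 0 0 132 -374 0 0;0 0 0 132 -374 0 0;0 0 0 132 -374 0 0;0 0 0 132 -374 0 0;0 0 0 132 -374 0 0;0 0 0 132 -374 0 0"}}

```text
clock: 4.9
eef_pos: [589.9, -181.8, 220.1]
tcp_rot: [-3.141, -0.0, 1.566]
contact_force: [1.0, 0.6, 0.0]
opening: 1.0
grasp_force: 0.0
```

{"name": "step_arm", "arguments": {"plan": "0 0 0 30 -84 -40 0;0 0 0 30 -84 -40 0;0 0 0 30 -84 -40 0;0 0 0 30 -84 -90 0;0 0 0 30 -84 -120 0;0 0 0 30 -84 -146 0;0 0 0 30 -84 -146 0;0 0 0 30 -84 -146 0"}}

```text
clock: 5.7
eef_pos: [619.8, -263.0, 74.6]
tcp_rot: [-3.141, -0.0, 1.567]
contact_force: [-0.4, -0.1, 0.5]
opening: 1.0
grasp_force: 0.0
```

{"name": "step_arm", "arguments": {"plan": "0 0 0 0 0 0 255;0 0 0 0 0 0 255;0 0 0 0 0 0 255;0 0 0 0 0 0 255;0 0 0 0 0 0 255;0 0 0 0 0 35 255;0 0 0 0 0 80 255;0 0 0 0 0 130 255"}}

```text
clock: 6.5
eef_pos: [618.9, -262.9, 204.7]
tcp_rot: [-3.139, -0.001, 1.567]
contact_force: [0.8, 0.9, -1.2]
opening: 0.488
grasp_force: 40.9
```

{"name": "step_arm", "arguments": {"plan": "0 0 0 25 387 0 255;0 0 0 25 387 0 255;0 0 0 25 387 0 255;0 0 0 25 387 0 255;0 0 0 25 387 0 255;0 0 0 25 387 0 255;0 0 0 25 387 0 255;0 0 0 25 387 0 255"}}

```text
clock: 7.3
eef_pos: [644.6, 126.7, 204.5]
tcp_rot: [3.141, -0.0, 1.568]
contact_force: [-0.4, -0.5, -1.4]
opening: 0.491
grasp_force: 41.1
```

{"name": "step_arm", "arguments": {"plan": "0 0 0 0 -1 -50 255;0 0 0 0 -1 -90 255;0 0 0 0 -1 -110 255;0 0 0 0 -1 -116 255;0 0 0 0 -1 -117 255;0 0 0 0 -1 -117 255;0 0 0 0 -1 -117 160;0 0 0 0 -1 -117 0"}}

```text
clock: 8.1
eef_pos: [645.3, 122.7, 87.8]
tcp_rot: [3.141, -0.0, 1.567]
contact_force: [0.8, -0.5, 0.3]
opening: 0.65
grasp_force: 0.0
```

{"name": "step_arm", "arguments": {"plan": "0 0 0 0 0 0 0;0 0 0 0 0 0 0;0 0 0 0 0 0 0;0 0 0 0 0 40 0;0 0 0 0 0 80 0;0 0 0 0 0 120 0;0 0 0 -10 -50 120 0;0 0 0 -20 -100 120 0"}}

```text
clock: 8.9
eef_pos: [626.1, 24.7, 209.2]
tcp_rot: [3.138, -0.0, 1.57]
contact_force: [0.5, 0.1, -0.3]
opening: 1.003
grasp_force: 0.0
```

{"name": "step_arm", "arguments": {"plan": "0 0 0 -12 -340 0 0;0 0 0 -12 -340 0 0;0 0 0 -12 -340 0 0;0 0 0 -12 -340 0 0;0 0 0 -12 -340 0 0;0 0 0 -12 -340 0 0;0 0 0 -12 -340 0 0;0 0 0 -12 -340 -40 0"}}

```text
clock: 9.7
eef_pos: [616.1, -322.4, 172.3]
tcp_rot: [3.132, 0.007, 1.563]
contact_force: [1.5, -0.4, -0.1]
opening: 1.001
grasp_force: 0.0
```

{"name": "step_arm", "arguments": {"plan": "0 0 0 0 0 -50 0;0 0 0 0 0 -94 0;0 0 0 0 0 -94 0;0 0 0 0 0 -94 255;0 0 0 0 0 -94 255;0 0 0 0 0 -94 255;0 0 0 0 0 -94 255;0 0 0 0 0 -94 255"}}

```text
clock: 10.5
eef_pos: [615.1, -316.1, 76.5]
tcp_rot: [3.137, 0.002, 1.567]
contact_force: [0.2, 0.8, 6.0]
opening: 0.49
grasp_force: 39.7
```

{"name": "step_arm", "arguments": {"plan": "0 0 0 0 0 50 255;0 0 0 0 0 100 255;0 0 0 0 0 130 255;0 0 0 0 0 130 255"}}

```text
clock: 10.9
eef_pos: [616.4, -316.8, 211.1]
tcp_rot: [3.131, 0.005, 1.567]
contact_force: [0.2, 0.1, -0.4]
opening: 0.487
grasp_force: 41.2
```

{"name": "step_arm", "arguments": {"plan": "0 0 0 31 390 -5 255;0 0 0 31 390 -5 255;0 0 0 31 390 -5 255;0 0 0 31 390 -5 255;0 0 0 31 390 -5 255;0 0 0 31 390 -5 255;0 0 0 31 390 -5 255;0 0 0 31 390 -5 255"}}

```text
clock: 11.7
eef_pos: [644.0, 77.4, 198.7]
tcp_rot: [3.141, -0.0, 1.568]
contact_force: [0.9, -0.3, -0.9]
opening: 0.486
grasp_force: 41.2
```

{"name": "step_arm", "arguments": {"plan": "0 0 0 0 0 -50 255;0 0 0 0 0 -95 255;0 0 0 0 0 -112 255;0 0 0 0 0 -115 255;0 0 0 0 0 -116 255;0 0 0 0 0 -116 255;0 0 0 0 0 -116 160;0 0 0 0 0 -116 0"}}

```text
clock: 12.5
eef_pos: [644.8, 74.5, 83.0]
tcp_rot: [3.14, -0.0, 1.567]
contact_force: [0.0, 0.0, -0.3]
opening: 0.641
grasp_force: 0.0
```

{"name": "step_arm", "arguments": {"plan": "0 0 0 0 0 0 0;0 0 0 0 0 0 0;0 0 0 0 0 40 0;0 0 0 0 0 80 0;0 0 0 -40 20 120 0;0 0 0 -80 50 120 0;0 0 0 -120 80 120 0;0 0 0 -160 110 120 0"}}

```text
clock: 13.3
eef_pos: [489.2, 180.7, 203.0]
tcp_rot: [3.14, -0.001, 1.566]
contact_force: [0.9, 0.9, 0.6]
opening: 0.999
grasp_force: 0.0
```

Run:
```python
from h import *
im,d,P,K,T=grab('top'); im2=grab('side')[0]
np.savez('/tmp/top1.npz',im=im,P=P)
a=cv2.resize(im[140:300,180:430],None,fx=2.4,fy=2.4,interpolation=cv2.INTER_CUBIC)
save(np.vstack([a[:384], cv2.resize(im2[180:310,160:420],(600,216))[:216]]) if 0 else a,'t1.png')
c,s=np.cos(.055),np.sin(.055)
e=P[...,:2]-[646,99.2];x=c*e[...,0]+s*e[...,1];y=-s*e[...,0]+c*e[...,1];z=P[...,2]
m=(z>105)&(z<118)&(abs(x)<34)&(abs(y)<90)
n,l,st,ce=cv2.connectedComponentsWithStats(m.astype(np.uint8))
for i in range(1,n):
    k=l==i
    if k.sum()>40: print(k.sum(),[(np.median(x[k]).round(1)),np.median(y[k]).round(1)],np.ptp(x[k]),np.ptp(y[k]),np.median(z[k]))
```

```text
235 [np.float64(-1.1), np.float64(21.1)] 41.6854280811661 39.967303676274014 112.0640017606438
232 [np.float64(-5.4), np.float64(-27.9)] 41.68749364965794 41.9408797821814 111.5266087920287
```

View pics/t1.png

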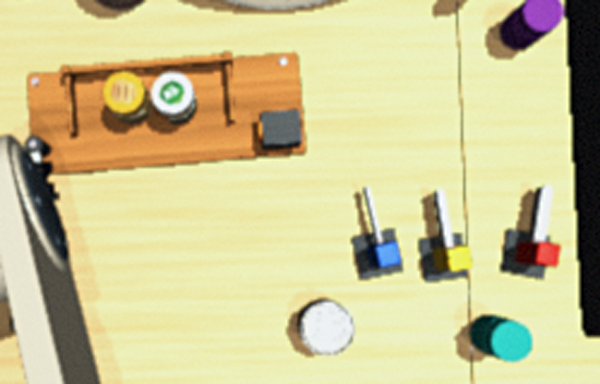

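The picture shows both jars standing in the trough at (125,90) and (172,92), with the shims unmoved. The arm hides the bar at the left.

{"name": "step_arm", "arguments": {"plan": "0 0 0 -30 15 0 0;0 0 0 -30 15 -20 0;0 0 0 -30 15 -60 0;0 0 0 -30 15 -92 0;0 0 0 -30 15 -92 0;0 0 0 -30 15 -92 255;0 0 0 -30 15 -92 255;0 0 0 -30 15 -92 255"}}

```text
clock: 14.2
eef_pos: [461.6, 195.4, 111.9]
tcp_rot: [3.139, -0.001, 1.567]
contact_force: [-0.0, 0.4, 0.7]
opening: 0.513
grasp_force: 0.0
```

{"name": "step_arm", "arguments": {"plan": "0 0 0 0 0 0 255;0 0 0 0 0 0 255;0 0 0 0 0 0 255"}}

```text
clock: 14.5
eef_pos: [460.2, 195.1, 111.1]
tcp_rot: [-3.141, -0.0, 1.567]
contact_force: [-3.9, -1.2, 9.9]
opening: 0.148
grasp_force: 38.9
```

{"name": "step_arm", "arguments": {"plan": "0 0 0 7 -23 0 255;0 0 0 18 -46 0 255;0 0 0 33 -66 0 255;0 0 0 51 -83 0 255;0 0 0 72 -97 0 255;0 0 0 95 -107 0 255;0 0 0 120 -112 0 255;0 0 0 143 -113 0 255"}}

```text
clock: 15.3
eef_pos: [600.8, 68.1, 111.1]
tcp_rot: [-3.134, 0.021, 1.573]
contact_force: [-2.4, -70.3, 14.8]
opening: 0.094
grasp_force: 53.9
```

{"name": "step_arm", "arguments": {"plan": "0 0 0 2 0 0 255;0 0 0 4 0 0 255;0 0 0 5 0 0 255;0 0 0 5 0 0 255"}}

```text
clock: 15.7
eef_pos: [607.7, 68.3, 111.2]
tcp_rot: [-3.139, 0.02, 1.571]
contact_force: [-3.7, -73.6, 16.1]
opening: 0.087
grasp_force: 56.4
```

{"name": "step_arm", "arguments": {"plan": "0 0 0 0 0 0 0;0 0 0 0 0 0 0;0 0 0 0 0 0 0;0 0 0 0 0 50 0;0 0 0 0 0 100 0;0 0 0 -45 0 100 0;0 0 0 -90 0 100 0;0 0 0 -130 0 100 0"}}

```text
clock: 16.5
eef_pos: [476.6, 82.9, 210.5]
tcp_rot: [3.141, -0.001, 1.568]
contact_force: [-0.3, 0.6, -1.5]
opening: 1.0
grasp_force: 0.0
```

```bash
cat > rk.py <<'E'
from h import *
def rackview(name):
    im,d,P,K,T=grab('top')
    a=cv2.resize(im[140:300,180:430],None,fx=2.4,fy=2.4,interpolation=cv2.INTER_CUBIC);save(a,name)
    c,s=np.cos(.055),np.sin(.055)
    e=P[...,:2]-[646,99.2];x=c*e[...,0]+s*e[...,1];y=-s*e[...,0]+c*e[...,1];z=P[...,2]
    def comp(n,m):
        N,l,st,ce=cv2.connectedComponentsWithStats(m.astype(np.uint8))
        for i in range(1,N):
            k=l==i
            if k.sum()>12: print(n,k.sum(),np.median(x[k]).round(1),np.median(y[k]).round(1),'ext',np.ptp(x[k]).round(),np.ptp(y[k]).round(),'world',np.median(P[k],0).round(1))
    comp('jar',(z>103)&(z<118)&(abs(x)<34)&(abs(y)<90))
    comp('knob',(z>119)&(z<130)&(x<0)&(x>-90)&(abs(y)<150))
    m=(z>62)&(z<76)&(x<-20)&(x>-250)&(y>-80)&(y<110)
    q=np.stack([x[m],y[m]],1).astype(np.float32); 
    print('bar',len(q),cv2.fitLine(q,cv2.DIST_L1,0,.01,.01).ravel())
    hs=cv2.cvtColor(im,cv2.COLOR_RGB2HSV);sat=hs[...,1]>150;H=hs[...,0]
    w=(P[...,0]>330)&(P[...,0]<640)&(z>82)&(z<96)
    for n,lo,hi in(('blue',100,130),('yellow',20,35),('red',-1,8)):
        k=w&sat&(H>lo)&(H<hi)
        if n=='red': k=w&sat&((H<8)|(H>172))
        if k.sum()<20: print(n,'none');continue
        h=np.array([(P[k].min(0)+P[k].max(0))/2,np.median(P[k],0)]).mean(0)
        b=(z>40)&(z<56)&(np.hypot(P[...,0]-h[0],P[...,1]-h[1])<85)&(np.hypot(P[...,0]-h[0],P[...,1]-h[1])>18)
        N,l=cv2.connectedComponents(b.astype(np.uint8)); 
        l=l==np.argmax(np.bincount(l[b]))if b.any() else b
        q=P[l][:,:2].astype(np.float32); f=cv2.fitLine(q,cv2.DIST_L1,0,.01,.01).ravel()
        if (q.mean(0)-h[:2])@f[:2]<0:f[:2]*=-1
        mm=q.mean(0)-h[:2]
        print(n,h.round(1),'yaw line',np.arctan2(f[1],f[0]).round(3),'from handle',np.arctan2(mm[1],mm[0]).round(3),len(q),'tip reach',((q-h[:2])@f[:2]).max().round(1))
E
python3 -c "
from rk import *
rackview('t2.png')"
```

```text
jar 238 -1.4 21.2 ext 42.0 41.0 world [643.5 120.6 112. ]
jar 210 -18.0 -31.6 ext 34.0 40.0 world [630.4  66.9 113. ]
knob 27 -41.3 -15.5 ext 13.0 12.0 world [605.2  81.2 125.7]
bar 291 [ 1.0731973e-03 -9.9999940e-01 -4.1467037e+01 -1.8143425e+01]
blue [ 471.9 -146.8   88.9] yaw line 0.036 from handle -1.233 79 tip reach 52.1
yellow [ 465.1 -220.7   89.2] yaw line 0.13 from handle 0.125 81 tip reach 75.0
red [584.9 163.1  89.3] yaw line 0.059 from handle 0.417 46 tip reach 81.8
```

View pics/t2.png

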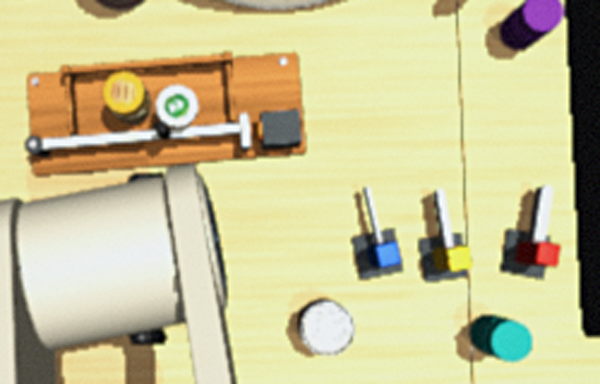

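The bar is closed (knob at 163,132), but jar_c at (177,105) has been pushed towards the bar. I'll check its tilt from the side.

Run:
```python
from h import *
im,d,P,K,T=grab('side')
save(cv2.resize(im[170:310,165:305],(600,600),interpolation=cv2.INTER_CUBIC),'s2.png')
```

```text
(no output)
```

View pics/s2.png

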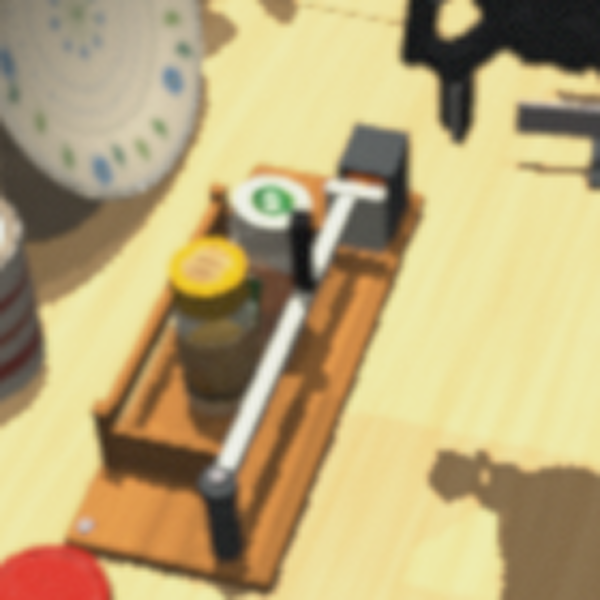

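Run:
```python
from h import *
for n in('top','side'):
    im,d,P,K,T=grab(n)
    c,s=np.cos(.055),np.sin(.055)
    e=P[...,:2]-[646,99.2];x=c*e[...,0]+s*e[...,1];y=-s*e[...,0]+c*e[...,1];z=P[...,2]
    for nm,cx,cy in(('d',-1,22),('c',-20,-31)):
        m=(z>100)&(z<122)&(np.hypot(x-cx,y-cy)<17)
        A=np.c_[x[m],y[m],np.ones(m.sum())];f=np.linalg.lstsq(A,z[m],rcond=None)[0]
        k=abs(A@f-z[m])<2.5; f=np.linalg.lstsq(A[k],z[m][k],rcond=None)[0]
        print(n,nm,m.sum(),k.sum(),f.round(3))
        m=(z>100)&(z<122)&(np.hypot(x-cx,y-cy)<32)&(((y<-6) if nm=='c' else (y>-3)))
        print(np.percentile(x[m],[2,98]).round(1),np.percentile(y[m],[2,98]).round(1))
    if n=='top':
        for xs in range(-46,10,4):
            m=(abs(x-xs)<2)&(abs(y+31)<8); print(xs,np.median(z[m]).round(1),end='; ')
```

```text
top d 150 125 [ 1.00000e-03 -2.00000e-03  1.12384e+02]
[-20.4  18.1] [ 2.1 40.6]
top c 130 95 [1.49000e-01 3.60000e-02 1.15409e+02]
[-32.7   7.7] [-52.3 -14.9]
-46 36.7; -42 67.2; -38 69.5; -34 nan; -30 90.7; -26 109.7; -22 112.2; -18 111.9; -14 111.7; -10 111.9; -6 112.3; -2 113.1; 2 113.2; 6 112.9; side d 120 115 [-9.00000e-03  5.90000e-02  1.09463e+02]
[-20.9  17.5] [ 4.4 43.3]
side c 65 42 [ 2.47000e-01 -7.50000e-02  1.11621e+02]
[-41.2   9.4] [-44.1  -6.6]
  return _methods._mean(a, axis=axis, dtype=dtype,
  ret = ret.dtype.type(ret / rcount)
```

Jar_c is still within limits but sits near the bar, at rack (-12,-33). I'll re-grip it with a slanted grasp clear of the knob, and set it back at x = 0.

{"name": "step_arm", "arguments": {"plan": "0 0 23 158 -17 -10 0;0 0 23 158 -17 -10 0;0 0 23 158 -17 -10 0;0 0 23 158 -17 -10 0;0 0 23 158 -17 -10 0;0 0 23 158 -17 -60 0;0 0 23 158 -17 -100 0;0 0 23 158 -17 -118 0"}}

```text
clock: 17.5
eef_pos: [633.2, 65.3, 88.7]
tcp_rot: [-3.136, -0.002, 1.968]
contact_force: [-0.6, 0.5, -0.3]
opening: 1.002
grasp_force: 0.0
```

{"name": "step_arm", "arguments": {"plan": "0 0 0 0 0 0 0;0 0 0 0 0 0 160;0 0 0 0 0 0 255;0 0 0 0 0 0 255;0 0 0 0 0 0 255;0 0 0 0 0 0 255", "force": 20}}

```text
clock: 18.1
eef_pos: [638.1, 65.3, 94.2]
tcp_rot: [3.138, 0.001, 1.968]
contact_force: [0.2, 1.1, 7.6]
opening: 0.505
grasp_force: 19.4
```

Now I'll lift slightly, shift it back, lower it and release.

{"name": "step_arm", "arguments": {"plan": "0 0 0 0 0 5 255;0 0 0 10 4 5 255;0 0 0 10 4 5 255;0 0 0 10 4 1 255;0 0 0 10 4 1 255;0 0 0 10 4 1 150;0 0 0 10 4 1 60;0 0 0 10 4 1 0"}}

```text
clock: 18.9
eef_pos: [645.3, 68.9, 92.5]
tcp_rot: [-3.139, -0.001, 1.969]
contact_force: [0.4, 0.8, -0.7]
opening: 0.816
grasp_force: 0.0
```

{"name": "step_arm", "arguments": {"plan": "0 0 0 0 0 0 0;0 0 0 0 0 0 0;0 0 0 0 0 40 0;0 0 0 0 0 80 0;0 0 -23 0 0 120 0;0 0 -23 -40 -30 120 0;0 0 -23 -80 -60 120 0;0 0 -23 -115 -95 120 0"}}

```text
clock: 19.7
eef_pos: [529.4, -26.3, 213.3]
tcp_rot: [-3.141, 0.0, 1.565]
contact_force: [-0.4, -1.2, 0.1]
opening: 0.997
grasp_force: 0.0
```

{"name": "step_arm", "arguments": {"plan": "0 0 0 -55 -130 0 0;0 0 0 -55 -130 0 0;0 0 0 -55 -130 0 0;0 0 0 -55 -130 0 0"}}

```text
clock: 20.1
eef_pos: [474.3, -159.5, 213.3]
tcp_rot: [-3.141, 0.001, 1.563]
contact_force: [0.4, -0.1, -0.3]
opening: 0.998
grasp_force: 0.0
```

```bash
python3 -c "
from rk import *
rackview('t3.png')"
```

```text
jar 234 0.8 -26.4 ext 41.0 42.0 world [648.4  72.8 111.1]
jar 242 -1.2 21.2 ext 42.0 42.0 world [644.2 120.6 111.9]
knob 27 -41.4 -15.5 ext 13.0 12.0 world [605.1  81.2 125.6]
bar 297 [ 3.9594825e-03 -9.9999213e-01 -4.1665237e+01  2.8387623e+01]
blue [ 473.1 -146.1   89.1] yaw line 0.224 from handle 0.175 44 tip reach 72.1
yellow none
red [625.5 320.7  89. ] yaw line -0.192 from handle -1.244 48 tip reach 43.7
```

View pics/t3.png

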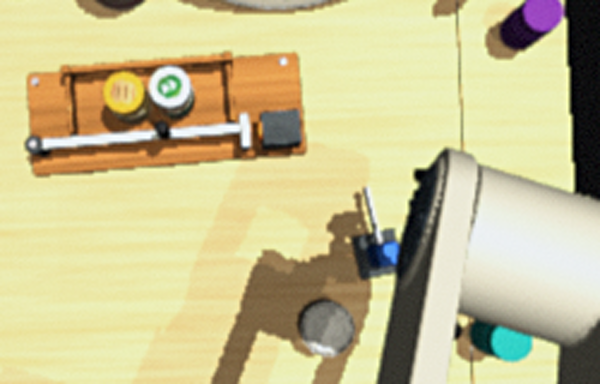

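{"name": "step_arm", "arguments": {"plan": "0 0 -68 40 -10 0 0;0 0 -68 0 150 0 0;0 0 -68 0 150 0 0;0 0 -68 0 150 0 0;0 0 -68 0 150 0 0;0 0 -68 0 150 0 0;0 0 -68 0 150 0 0;0 0 -68 0 150 0 0"}}

```text
clock: 20.95
eef_pos: [476.5, -4.3, 213.2]
tcp_rot: [-3.141, -0.0, 0.398]
contact_force: [-1.1, -0.3, 0.3]
opening: 1.001
grasp_force: 0.0
```

{"name": "step_arm", "arguments": {"plan": "0 0 -33 0 100 0 0;0 0 -33 0 100 0 0;0 0 -33 0 100 0 0;0 0 -33 0 100 0 0;0 0 -33 0 100 0 0"}}

```text
clock: 21.45
eef_pos: [476.2, 95.8, 213.1]
tcp_rot: [-3.141, 0.0, -0.174]
contact_force: [0.5, -0.8, 0.3]
opening: 1.006
grasp_force: 0.0
```

```bash
sed -i 's/w=(P\[...,0\]>330)/w=(P[...,1]<20)\&(P[...,0]>330)/; s/&(np.hypot(P\[...,0\]-h\[0\],P\[...,1\]-h\[1\])<85)/\&(np.hypot(P[...,0]-h[0],P[...,1]-h[1])<78)\&(P[...,0]>h[0])/' rk.py; python3 -c "
from rk import *
rackview('t4.png')"
```

```text
jar 235 0.9 -26.5 ext 41.0 42.0 world [648.5  73.6 111.2]
jar 240 -1.5 21.1 ext 42.0 40.0 world [643.2 120.6 112. ]
knob 25 -40.9 -15.5 ext 13.0 13.0 world [605.6  81.2 125.6]
bar 297 [ 2.6250610e-03 -9.9999654e-01 -4.1657223e+01  5.0097427e+01]
blue [ 471.9 -146.8   89. ] yaw line 0.172 from handle -1.284 47 tip reach 32.2
yellow [ 465.1 -220.4   89.7] yaw line 0.142 from handle 0.119 81 tip reach 74.9
red [ 468.7 -312.    88.7] yaw line -0.236 from handle -0.218 124 tip reach 74.9
```

{"name": "step_arm", "arguments": {"plan": "0 0 -3 -7 -395 0 0;0 0 -3 -7 -395 0 0;0 0 -3 -7 -395 0 0;0 0 -3 -7 -395 0 0;0 0 -3 -7 -395 0 0;0 0 -3 -7 -395 0 0;0 0 -3 -7 -395 0 0;0 0 -3 -7 -395 0 0"}}

```text
clock: 22.3
eef_pos: [469.0, -303.4, 213.3]
tcp_rot: [3.142, -0.0, -0.222]
contact_force: [0.9, 0.3, 0.2]
opening: 1.0
grasp_force: 0.0
```

{"name": "step_arm", "arguments": {"plan": "0 0 0 0 -13 -45 0;0 0 0 0 -13 -90 0;0 0 0 0 -13 -130 0;0 0 0 0 -13 -147 0;0 0 0 0 -13 -147 0;0 0 0 0 -13 -147 0"}}

```text
clock: 22.9
eef_pos: [469.7, -314.1, 66.6]
tcp_rot: [-3.141, 0.0, -0.224]
contact_force: [-0.5, -0.1, 0.3]
opening: 0.996
grasp_force: 0.0
```

{"name": "step_arm", "arguments": {"plan": "0 0 0 0 0 0 200;0 0 0 0 0 0 255;0 0 0 0 0 0 255;0 0 0 0 0 0 255;0 0 0 0 0 0 255;0 0 0 0 0 0 255;0 0 0 0 0 0 255", "force": 50}}

```text
clock: 23.6
eef_pos: [469.8, -314.1, 67.0]
tcp_rot: [3.141, -0.001, -0.226]
contact_force: [-1.6, 0.9, 6.5]
opening: 0.273
grasp_force: 48.9
```

{"name": "step_arm", "arguments": {"plan": "0 0 0 0 0 50 255;0 0 0 0 0 100 255;0 0 16 18 293 100 255;0 0 16 18 293 100 255;0 0 16 18 293 100 255;0 0 16 18 293 100 255;0 0 16 18 293 100 255;0 0 16 18 293 100 255"}}

```text
clock: 24.4
eef_pos: [487.0, -18.7, 166.5]
tcp_rot: [-3.141, -0.0, 0.054]
contact_force: [1.1, -0.1, -1.9]
opening: 0.271
grasp_force: 49.7
```

{"name": "step_arm", "arguments": {"plan": "0 0 0 0 0 -40 255;0 0 0 0 0 -80 255;0 0 0 0 0 -98 255;0 0 0 0 0 -98 255;0 0 0 0 0 -98 255;0 0 0 0 0 -98 255"}}

```text
clock: 25.0
eef_pos: [487.6, -21.0, 68.5]
tcp_rot: [3.142, -0.0, 0.054]
contact_force: [0.4, 0.9, -1.7]
opening: 0.276
grasp_force: 49.6
```

```bash
cat > gap.py <<'E'
from h import *
ims=[];Ps=[]
for _ in range(6):
    im,d,P,K,T=grab('top'); ims.append(im.astype(float)); Ps.append(P)
P=np.nanmedian(Ps,0); im=np.mean(ims,0).astype(np.uint8)
c,s=np.cos(.055),np.sin(.055)
e=P[...,:2]-[646,99.2];x=c*e[...,0]+s*e[...,1];y=-s*e[...,0]+c*e[...,1];z=P[...,2]
m=(z>38)&(z<58)&(x<-85)&(x>-160)&(y<-80)&(y>-150)
q=np.stack([x[m],y[m]],1).astype(np.float32);q=q[q[:,0]>-148]
print('blade',len(q),cv2.fitLine(q,cv2.DIST_L1,0,.01,.01).ravel(),np.percentile(q,[1,99],axis=0).round(1).tolist())
m=(z>80)&(z<95)&(x<-140)&(x>-200)&(y<-80)&(y>-150);print('handle',m.sum(),np.median(x[m]),np.median(y[m]))
u0,v0=270,170
save(cv2.resize(im[170:240,265:335],(560,560),interpolation=cv2.INTER_CUBIC),__import__('sys').argv[1])
# edges on row at z=69, x=-45: project rack line to pixels, sample brightness
Ti=np.linalg.inv(T)
for xr in(-52,-45,-38):
    yy=np.arange(-95,-130,-1.0); W=np.c_[646+c*xr-s*yy,99.2+s*xr+c*yy,np.full(len(yy),69.5),np.ones(len(yy))]@Ti.T
    uv=(W[:,:3]@K.T);uv=uv[:,:2]/uv[:,2:]
    val=cv2.remap(im,uv[:,0].astype(np.float32).reshape(1,-1),uv[:,1].astype(np.float32).reshape(1,-1),cv2.INTER_LINEAR)[0]
    print(xr,[(int(a),v.tolist()) for a,v in zip(yy,val)][::2])
E
python3 gap.py g0.png; python3 -c "
from h import *;print(r.sense()['eef_pos'],r.sense()['tcp_rot'])"
```

```text
blade 8 [ 7.62422532e-02  9.97089326e-01 -9.43121872e+01 -1.11046646e+02] [[-95.8, -114.9], [-92.7, -107.0]]
handle 0 nan nan
-52 [(-95, [144, 146, 143]), (-97, [218, 224, 226]), (-99, [239, 245, 248]), (-101, [240, 245, 249]), (-103, [230, 230, 231]), (-105, [189, 163, 147]), (-107, [128, 91, 62]), (-109, [90, 55, 26]), (-111, [83, 48, 20]), (-113, [104, 57, 19]), (-115, [148, 83, 27]), (-117, [130, 82, 46]), (-119, [103, 83, 71]), (-121, [87, 92, 94]), (-123, [90, 99, 101]), (-125, [92, 99, 100]), (-127, [92, 98, 99]), (-129, [91, 97, 98])]
-45 [(-95, [180, 185, 183]), (-97, [212, 217, 217]), (-99, [235, 239, 243]), (-101, [238, 244, 248]), (-103, [239, 244, 247]), (-105, [216, 187, 169]), (-107, [161, 117, 86]), (-109, [105, 61, 29]), (-111, [76, 41, 17]), (-113, [131, 80, 25]), (-115, [190, 131, 47]), (-117, [194, 144, 71]), (-119, [138, 115, 90]), (-121, [91, 97, 99]), (-123, [88, 96, 99]), (-125, [89, 97, 99]), (-127, [90, 98, 99]), (-129, [91, 97, 99])]
-38 [(-95, [221, 225, 223]), (-97, [230, 235, 235]), (-99, [235, 240, 243]), (-101, [236, 242, 246]), (-103, [232, 233, 230]), (-105, [211, 190, 170]), (-107, [171, 128, 92]), (-109, [115, 69, 32]), (-111, [97, 57, 27]), (-113, [124, 74, 30]), (-115, [167, 105, 45]), (-117, [191, 131, 70]), (-119, [140, 118, 100]), (-121, [103, 106, 104]), (-123, [91, 101, 103]), (-125, [92, 101, 101]), (-127, [93, 101, 100]), (-129, [94, 102, 102])]
[487.6290062  -21.01822002  68.57882078] [ 3.14155914e+00 -6.25584511e-04  5.34221142e-02]
  return _methods._mean(a, axis=axis, dtype=dtype,
  ret = ret.dtype.type(ret / rcount)
```

View pics/g0.png

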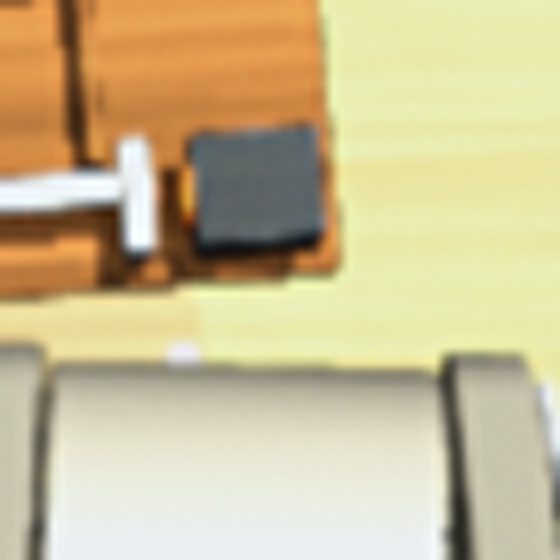

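The gap reads about 14 mm between y = -105.3 and -119.3, so I'll try the thick shim first.

{"name": "step_arm", "arguments": {"plan": "0 0 0 0 -1 0 255;0 0 0 10 0 0 255;0 0 0 20 0 0 255;0 0 0 26 1 0 255;0 0 0 30 1 0 255;0 0 0 34 1 0 255;0 0 0 37 1 0 255;0 0 0 37 1 0 255"}}

```text
clock: 26.1
eef_pos: [524.8, -20.0, 68.2]
tcp_rot: [-3.142, -0.0, 0.054]
contact_force: [0.4, 0.2, -1.3]
opening: 0.278
grasp_force: 49.6
```

{"name": "step_arm", "arguments": {"plan": "0 0 0 4 0 0 255;0 0 0 8 0 0 255;0 0 0 12 1 0 255;0 0 0 15 1 0 255;0 0 0 18 1 0 255;0 0 0 18 1 0 255"}}

```text
clock: 26.7
eef_pos: [543.2, -18.9, 68.3]
tcp_rot: [-3.142, -0.001, 0.054]
contact_force: [0.7, 1.7, -3.3]
opening: 0.279
grasp_force: 49.6
```

{"name": "step_arm", "arguments": {"plan": "0 0 0 4 0 0 255;0 0 0 8 1 0 255;0 0 0 10 1 0 255;0 0 0 10 1 0 255;0 0 0 10 1 -1 255;0 0 0 10 1 -1 255"}}

```text
clock: 27.3
eef_pos: [552.9, -18.0, 67.4]
tcp_rot: [3.142, -0.001, 0.054]
contact_force: [1.7, 2.0, -0.6]
opening: 0.277
grasp_force: 49.7
```

{"name": "step_arm", "arguments": {"plan": "0 0 0 0 0 0 160;0 0 0 0 0 0 60;0 0 0 0 0 0 0;0 0 0 0 0 0 0;0 0 0 0 0 40 0;0 0 0 0 0 90 0;0 0 0 0 0 130 0;0 0 0 -40 0 150 0"}}

```text
clock: 28.1
eef_pos: [517.5, -18.1, 221.6]
tcp_rot: [3.141, -0.009, 0.054]
contact_force: [1.0, -0.3, -0.0]
opening: 0.999
grasp_force: 0.0
```

{"name": "step_arm", "arguments": {"plan": "0 0 0 -100 330 0 0;0 0 0 -100 330 0 0;0 0 0 -100 330 0 0;0 0 0 -100 330 0 0;0 0 0 -100 330 0 0;0 0 0 -100 330 0 0;0 0 0 -100 330 0 0;0 0 0 -100 330 0 0"}}

```text
clock: 28.9
eef_pos: [411.1, 316.5, 217.5]
tcp_rot: [-3.14, -0.001, 0.058]
contact_force: [-0.1, -0.2, 0.8]
opening: 1.003
grasp_force: 0.0
```

Run:
```python
from rk import *
rackview('t5.png')
im,d,P,K,T=grab('top');c,s=np.cos(.055),np.sin(.055)
e=P[...,:2]-[646,99.2];x=c*e[...,0]+s*e[...,1];y=-s*e[...,0]+c*e[...,1];z=P[...,2]
m=(z>84)&(z<95)&(abs(x+100)<25)&(abs(y+112)<25);print('red handle rack',m.sum(),np.median(x[m]),np.median(y[m]),np.median(z[m]))
m=(z>42)&(z<56)&(x<-65)&(x>-86)&(abs(y+112)<15);print('blade',m.sum(),np.median(x[m]),np.median(y[m]))
```

```text
jar 234 0.8 -26.3 ext 41.0 42.0 world [648.5  73.6 110.9]
jar 242 -1.4 21.2 ext 42.0 42.0 world [643.9 120.6 111.7]
knob 26 -41.6 -15.5 ext 13.0 13.0 world [605.2  81.3 126.1]
bar 298 [ 7.0160809e-03 -9.9997538e-01 -4.1575367e+01  5.9090674e-01]
blue [ 471.9 -146.8   89.3] yaw line 0.197 from handle -1.279 47 tip reach 30.4
yellow [ 465.1 -220.5   89.5] yaw line 0.132 from handle 0.115 78 tip reach 74.8
red [549.7 -16.6  89.9] yaw line 0.049 from handle 0.035 103 tip reach 75.0
red handle rack 85 -103.0005966751746 -111.23216442368017 90.11523322052994
blade 38 -76.5957676861332 -110.96565018209566
```

View pics/t5.png

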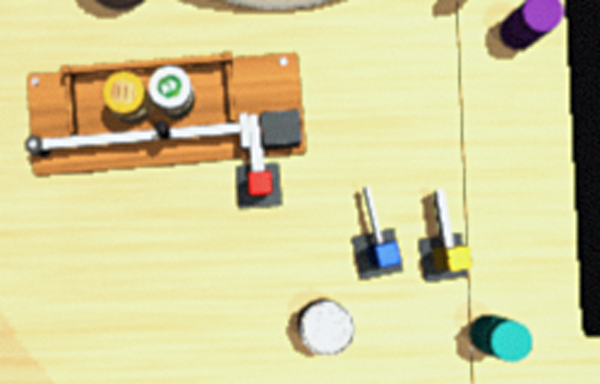

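The red shim at (260,183) is through the gap with its tip at about rack x = -28. The bar is closed, the jars are in a row, and the other two shims are standing.

```bash
python3 -c "
from rig import r
print(r.sign_off())"
```

```text
the job is handed in; nothing more can be done
None
```

I've handed the job in, with no verdict returned: both jars (brown- and green-label) stand 48 mm apart in the trough, the bar is closed, and the thick red shim, the thickest of the three, slid right through the ~14 mm gap (tip at about rack x = -28 mm); I left the blue and yellow shims, honey and tin untouched.

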